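# Set the stop screw of a blister-strip press to a setting block

## Task

Take the red driver from its grey rack, stand it in the brass stop screw of the little strip press and turn the screw down (clockwise) until the blue setting block just drags beneath the sprung foot: a slow tug on the block's orange post, straight out of the press towards the robot, should need about 6 N. Confirm this drag with a slow tug of a centimetre or so. Never press hard on the block, turn the screw only with the driver, leave the block under the foot and the driver standing in the screw, and do not disturb the other things.

Things in the scene. Friction and masses are not known exactly. Their poses are not given: they have to be found in the camera images.
- bed: Aluminium bed plate of the press, fixed, 300 x 90 x 14 mm thick; origin on its underside, below the screw's axis. x points away from the robot along the guide channel, z up; it spans x -200 to +100 mm. Two rails, 10 mm high, at y +-24.5 mm guide the block (2 mm play). The block slides at about 1 N when free; with a press of N the pull is about 1.2 N + 1 in steady motion, about N at a slow creep.
- bridge: Green bridge on the bed: column 60 mm wide at x 60 to 95 mm, arm 46 mm wide forward to x -25 mm, 66 to 86 mm above the table; carries the brass screw and, under it, the white foot (18 mm disc) on a spring of 4 N/mm. Origin 14 mm above the table on the screw's axis; axes as the bed's. The foot is worn by an unknown amount: at the start it is 0.5 to 4.5 mm clear of the block.
- screw_socket (a point): Centre of the mouth of the square recess in the brass screw head (34 mm square, 18 mm thick, top 114 mm above the table at the start). Recess 14 mm square, 14 mm deep, mouth chamfered 1.5 mm; its sides lie along this point's x and y axes, which turn with the screw; z up. The head descends as the screw is turned down.
- screw (a joint): Angle of the stop screw, rad: 0 at the start, growing clockwise seen from above, -0.5 to 3.0. Fast thread: 3 mm down per rad, so 12 N more press per rad once the foot touches. Takes 0.06 N m, stays where left. The right press on the block is about 5 N (3 to 7 is good); over 16 N spoils the foot. The driver has about 0.3 rad of play in the recess, turned one way then back.
- block_post (a point): Centre of the setting block's orange post: 16 mm (x) by 20 mm (y), 42 mm high, 30 to 72 mm above the table. The blue block, 190 x 34 x 16 mm, 0.15 kg, lies on the bed under the foot, from 10 mm on the robot's side of the post's centre to 180 mm beyond it. Axes as the bed's: pull the post along -x. A tug of 7 to 12 mm shows the drag; at most 40 mm in all.
- driver_grip (a point): Centre of the red square handle of the driver, 24 x 24 mm and 66 mm high, its sides along this point's x and y axes; z up along the driver. Mass 0.15 kg. In the rack it stands upright, its handle's centre 110 mm above the table.
- driver_tip (a point): End of the driver's 12 mm square steel blade, on its axis, 83 mm below the handle's centre, sides along the handle's. The blade, its end slightly tapered, is 13 mm long up to a 28 mm round shoulder. In the screw the shoulder sits on the head, the blade 13 mm deep, and the driver stands by itself; any quarter turn fits.
- rack: Grey block 70 x 70 x 40 mm, fixed, origin under its centre; the driver stands in its round 20 mm hole, the shoulder resting on its top.
- bin: White open bin 90 x 130 mm, 50 mm high, fixed, origin under its centre; holds two vials. It may swap places with the rack.
- vial_a: Amber vial, 32 mm wide, 60 mm high, standing in the bin; leave alone. Origin under its centre.
- vial_b: A second such vial; leave alone.
- carton_a: White medicine carton with red band, 55 x 100 x 45 mm; leave alone. Origin under its centre.
- carton_b: White medicine carton with orange band, 50 x 90 x 70 mm; leave alone. Origin under its centre.
- jar: White jar with blue lid, 60 mm wide, 80 mm high; leave alone. Origin under its centre.
- stamp: Black hand stamp, 34 mm wide, 70 mm high; leave alone. Origin under its centre.
- spare_block: Thin grey spare setting block, 100 x 34 x 10 mm with a small post, lying on the table; leave alone. Origin under its centre.
There are look-alikes about, which are no part of the job. Of the things like the part that bears driver_grip, leave any that is green or turquoise; of the rest the smaller one is meant.

How it is judged (in metres and radians):
On the way, in this order (a step that is already met when the one before it is completed fails the run):
1. the driver stands in the screw: its blade at least 10 mm deep in the recess, upright (horizontal distance between driver_tip and screw_socket below 0.004 m and z of driver_tip in the frame of screw_socket below -0.01 m and angle between driver_grip's own z axis and vertical below 0.12 rad), for 0.2 s.
2. the block is tugged with the setting right: it slides (over 2 mm/s), pulled by the gripper, while the foot bears on it with 3 to 9 N (contact force between bridge and block between 3 and 9 N and linear speed of block above 0.002 m/s and contact force between the fingers and block above 2 N), for 0.1 s.
At the end, for the whole second after the job is handed in: The foot bears on the setting block, total contact force 3 to 9 N; the block lies still, tugged out 5 to 50 mm from where it was; the driver stands in the screw, within 4 mm of its axis, blade at least 10 mm deep, tilted less than 0.12 rad, at rest (all of step 1 and contact force between bridge and block between 3 and 9 N and linear speed of block below 0.005 m/s and linear speed of driver below 0.01 m/s and distance of block_post from where it was at the start of the episode between 0.005 and 0.05 m); the robot touches nothing.
It fails at once if the foot presses the block with over 16 N (contact force between bridge and block above 16 N).
It fails at once if the fingers push on the press or its screw with over 8 N (contact force between the fingers and bridge above 8 N).
It fails at once if a bystander is moved over 20 mm (distance of any of vial_a, vial_b, carton_a, carton_b, jar, stamp, spare_block from where it was at the start of the episode above 0.02 m).
It also fails if it takes over 72 s, if anything falls off the work surface, if the arm or the gripper's body presses on something with over 40 N, if the wrist force passes 120 N, or if a joint passes its speed limit or range.

## Robot

A 7-joint arm with a two-finger parallel gripper is mounted at the origin on the work surface. World frame = base frame: x ahead of the robot, y to its left, z up, the work surface at z = 0. Lengths are in m, angles in degrees, forces in N, time in s.
With the tool pointing down it reaches from about 0.4 to 0.85 m from the base axis. Payload 10.4 kg.
Tool frame: the origin (TCP) lies between the finger pads; the fingertips stand 22 mm ahead of it and the grasp point (between the pads) lies 3 mm ahead of it; z points along the fingers, y is the line along which they close (so a half turn about z gives the same grasp; the last joint's range is limited). The gripper opens to 87 mm and grips with 3 to 60 N. Pads are 19 mm wide; open, the fingers measure 117 mm over their backs; the gripper's body (75 mm by 190 mm) begins 51 mm behind the grasp point.
Start: joints at [75.997, 19.034, -3.707, 83.658, 1.238, 77.344, -5.071], TCP at [0.138, -0.61, 0.216] pointing down, gripper open.
Joint ranges: [-148.97, 148.97], [-28.65, 121.19], [-84.17, 76.75], [9.2, 138.47], [-72.65, 252.65], [3.7, 117.97], [-149.18, 149.18]. Speed limits (degrees/s): [127.2, 127.2, 159.86, 159.86, 180, 180, 180].

## Interface

Orientations are given as [roll, pitch, yaw] about the fixed x, y, z axes, in that order (R = Rz(yaw) Ry(pitch) Rx(roll)).
In Python, from bench import arm gives the robot as it stands. The module is installed in compiled form; this text tells all that it offers.
- The arm moves only by the tool servo_tool, never from a script. Its argument "motion" is a list of rows, each a list of 5 numbers: the shift along the tool's x, y, z in m, then the turn about the tool's z in degrees, then the opening, from -1 (shut) to 1 (fully open). A call has 1 to 5 rows; each row shifts and turns the commanded pose from where the row before left it, along the tool's axes as they then stand; what a row does not reach is not made up. A row lasts 1/8 s, in which the tool goes at most 62.5 mm and 10.7 degrees, less where a joint would pass 70% of its speed; a pose out of reach is approached as far as the arm can. A call is refused whole if a number of a shift passes 0.0625 or a number of a turn 10.7, either way. A call with a gripper value outside its range is refused whole. The fingers move at their own pace and stop on an object; "squeeze" is the grip in N (left out, the last holds). Time passes only in rows, so rows that do not move let the fingers close. It gives the time, the measured TCP pose, the force, the opening and the grip force at its end, in the units of the state.
- arm.read_state(): the state, without advancing time (a new reading comes with each control period).
- arm.read_camera(name): name is "scene" or "top"; returns the picture (480x640x3 uint8, red, green, blue); there is no depth.
- arm.get_calibration(name): a dict with "intrinsics" (3x3 intrinsics, pixels), "origin" and "attitude" of the camera in the world. Camera axes: x right, y up, looking along -z (the intrinsics and any distortion apply to the point x, -y, -z); pixel columns grow to the right and rows downward; lengths in m; the calibration is good to about 2 mm. A picture is of the moment at which its call begins. get_calibration takes no time and is no camera call.
- arm.close_job(): hands the job in; it is judged then, once.
The state is a dict: "time": time; "joint_positions": joint angles; "joint_vel": joint speeds; "joint_torque": joint torques, N m; "ee_pos": TCP position; "ee_rot": TCP orientation; "wrist_force": force on the tool from outside, world axes, zero at the start; "wrist_torque": the same for the moment, N m; "opening": finger opening in m; "grasp_force": force on a finger pad.
Only numpy, scipy, OpenCV 4.12 (cv2) and the standard library are available. Lean on these libraries where they do the work, as an engineer would, in place of code of your own. Each camera call takes 0.05 s, during which the arm holds its last target. There are 200 camera calls.

## Working session

There is one attempt and no reset: what is moved stays moved. The work goes in short steps, Python scripts to look and compute and a tool call to move; the robot and the scene stay as the last step left them, time stands still between calls to the robot, and variables do not carry over. Pictures are saved under pics/ and viewed, at most 10 in all, crops included, and the job is handed in when it is done.

Besides the shell and the picture viewer there is one more tool, called as name(argument=value, ...), one argument or row to a line, values as JSON. servo_tool: Moves the arm, as the interface text tells. Its arguments: {"type":"object","properties":{"motion":{"type":"array","items":{"type":"array","items":{"type":"number"}}},"squeeze":{"type":"number"}},"required":["motion"]}

```bash
mkdir -p pics
python3 - <<'E'
from bench import arm
import cv2
for n in("scene","top"):
    cv2.imwrite(f"pics/{n}0.png",arm.read_camera(n)[:,:,::-1])
    c=arm.get_calibration(n);print(n,c)
print(arm.read_state())
E
```

```text
scene {'intrinsics': array([[610.01046836,   0.        , 318.29577716],
       [  0.        , 610.01046836, 237.04696231],
       [  0.        ,   0.        ,   1.        ]]), 'origin': array([ 1.53100043, -0.18015784,  0.94571798]), 'attitude': array([48.55117186,  0.11615942, 81.3453413 ])}
top {'intrinsics': array([[492.32763678,   0.        , 326.59580311],
       [  0.        , 492.32763678, 232.20989348],
       [  0.        ,   0.        ,   1.        ]]), 'origin': array([ 0.34248869, -0.0397657 ,  1.2675709 ]), 'attitude': array([ 10.34367011,   0.36613767, -90.56819171])}
{'time': 0.1, 'joint_positions': array([75.99790752, 19.0693187 , -3.70805733, 83.69949293,  1.23739427,
       77.34293615, -5.07111617]), 'joint_vel': array([-0.03643084, -0.05122896,  0.00356453, -0.02031557,  0.03682697,
       -0.01169513, -0.01369763]), 'joint_torque': array([ 1.49919713e-03, -6.24552727e+01,  2.48154189e-02, -3.90721714e+01,
       -6.14422979e-02,  3.66291613e-02,  1.15379094e-04]), 'ee_pos': array([ 0.1374143 , -0.60935696,  0.21523719]), 'ee_rot': array([-1.79928139e+02,  2.63038654e-03,  1.27087617e+01]), 'wrist_force': array([ 0.26481621, -0.3250661 ,  1.17021211]), 'wrist_torque': array([-0.03639894,  0.0619583 , -0.05270608]), 'grasp_force': 0.0, 'opening': 0.08694996372994371}
```

View pics/scene0.png

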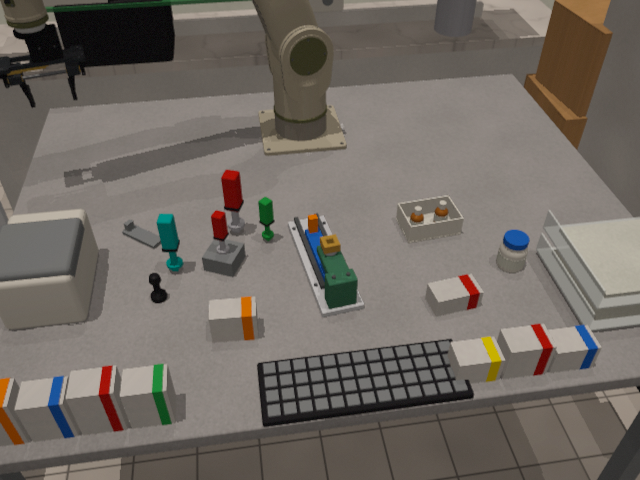

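View pics/top0.png

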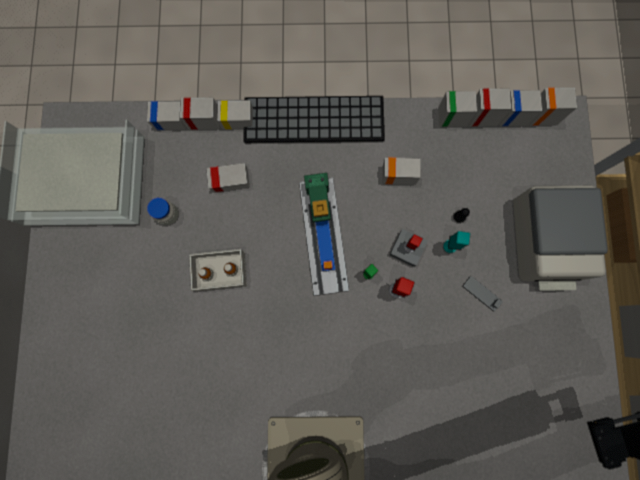

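Driver candidates: the red one in the grey rack (scene ~(220,225), top (414,242)), the bigger red one standing on the table (scene (232,190), top (403,287)), and the turquoise and green ones. The smaller red in the grey rack fits. I'll measure it and confirm in one crop.

```bash
cat > h.py <<'E'
import numpy as np,cv2
from scipy.spatial.transform import Rotation as R
from bench import arm
def cal(n):
    c=arm.get_calibration(n);return c["intrinsics"],np.array(c["origin"]),R.from_euler("xyz",c["attitude"],degrees=True).as_matrix()
def ray(n,uv):
    K,o,A=cal(n);p=np.linalg.inv(K)@[uv[0],uv[1],1];d=A@[p[0],-p[1],-p[2]];return o,d/np.linalg.norm(d)
def plane(n,uv,z):
    o,d=ray(n,uv);return o+d*(z-o[2])/d[2]
def proj(n,P):
    K,o,A=cal(n);p=A.T@(np.array(P)-o);q=K@[p[0],-p[1],-p[2]];return q[:2]/q[2]
def two(u,v):
    a,d=ray("scene",u);b,e=ray("top",v);s=np.linalg.lstsq(np.c_[d,-e],b-a,rcond=None)[0]
    p,q=a+d*s[0],b+e*s[1];return (p+q)/2,np.linalg.norm(p-q)
def blobs(im,lo,hi,win,amin=8):
    x0,y0,x1,y1=win;h=cv2.cvtColor(im,cv2.COLOR_RGB2HSV)
    m=np.zeros(h.shape[:2],np.uint8);m[y0:y1,x0:x1]=cv2.inRange(h,np.array(lo),np.array(hi))[y0:y1,x0:x1]
    cs=cv2.findContours(m,cv2.RETR_EXTERNAL,cv2.CHAIN_APPROX_NONE)[0]
    return sorted([c for c in cs if cv2.contourArea(c)>=amin],key=cv2.contourArea,reverse=True)
E
python3 - <<'E'
from h import *
I={n:cv2.imread(f"pics/{n}0.png")[:,:,::-1].copy() for n in("scene","top")}
def rep(t,n,lo,hi,win,z=None):
    for c in blobs(I[n],lo,hi,win)[:3]:
        r=cv2.minAreaRect(c);M=cv2.moments(c);u=(M["m10"]/M["m00"],M["m01"]/M["m00"])
        print(t,n,np.round(u,1),"area",M["m00"],"rect",np.round(r[0],1),np.round(r[1],1),round(r[2],1),[] if z is None else plane(n,u,z).round(4))
rep("red","top",[0,150,60],[8,255,255],(385,225,430,300),.143)
rep("red","scene",[0,150,40],[8,255,255],(205,165,250,245))
rep("post","top",[8,150,60],[18,255,255],(315,255,340,275),.072)
rep("post","scene",[8,150,60],[18,255,255],(300,210,325,232))
rep("brass","top",[15,80,60],[30,255,255],(305,195,335,222),.114)
rep("brass","scene",[15,80,60],[30,255,255],(310,230,345,258))
rep("blue","top",[100,120,40],[125,255,255],(305,210,345,280),.03)
rep("rack","top",[0,0,60],[180,60,255],(385,228,430,268),.04)
s=I["scene"][160:300,200:370];t=I["top"][160:310,290:440]
o=np.vstack([cv2.resize(s,None,fx=3.3,fy=3.3,interpolation=2)[:290*2//2+170,:560],])
t2=cv2.resize(t,None,fx=3.7,fy=3.7,interpolation=2)
H=560
a=cv2.resize(s,(400,330),interpolation=2);b=cv2.resize(t,(400,400),interpolation=2)
o=np.zeros((400,800,3),np.uint8);o[:330,:400]=a;o[:,400:]=b
cv2.imwrite("pics/crop1.png",o[:,:,::-1])
E
```

```text
red top [404.6 285.8] area 197.5 rect [404.6 285.7] [14.9 15.5] 18.4 [ 0.422  -0.2108  0.143 ]
red top [415.4 240.3] area 84.5 rect [415.2 240.1] [10.3  9.8] 26.6 [ 0.5266 -0.2398  0.143 ]
red scene [231.5 189. ] area 593.0 rect [231.5 189.1] [39.2 18. ] 82.6 []
red scene [219.  224.4] area 318.0 rect [218.9 224.5] [27.9 13.6] 81.0 []
post top [327.4 265.1] area 39.0 rect [327.5 265. ] [6. 7.] 90.0 [ 0.4793 -0.0355  0.072 ]
post scene [312.4 222.6] area 137.0 rect [312.5 222.5] [17.  9.] 90.0 []
brass top [319.7 207.5] area 202.5 rect [319.7 207.5] [15.3 15.1] 81.9 [ 0.6136 -0.0185  0.114 ]
brass scene [329.9 243.7] area 293.0 rect [330.1 243.4] [18.2 19.4] 80.5 []
blue top [324.3 241.6] area 512.0 rect [324.8 245.2] [49.7 13.7] 82.2 [ 0.5442 -0.0281  0.03  ]
rack top [407.  247.5] area 1716.0 rect [407.  247.5] [39. 44.] 90.0 [ 0.5252 -0.2362  0.04  ]
```

View pics/crop1.png

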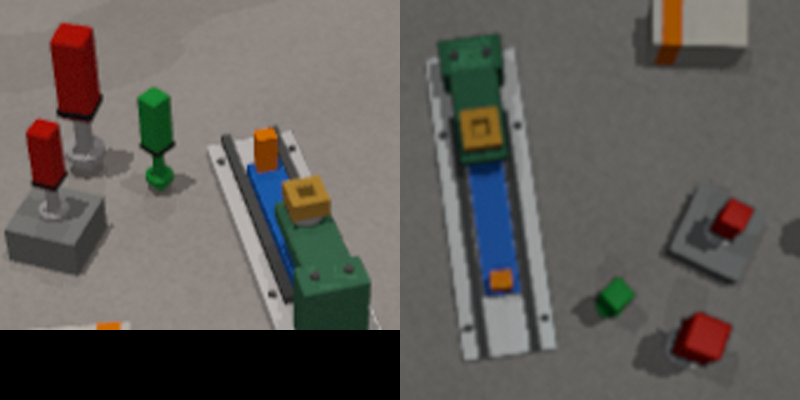

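The crop confirms it: the smaller red driver stands in the grey rack, the larger red one stands on the table, and there's one screw with its recess square to the head. Next, yaws and two-view positions.

Run:
```python
from h import *
I={n:cv2.imread(f"pics/{n}0.png")[:,:,::-1].copy() for n in("scene","top")}
print("driver",two((218.9,224.5),(415.3,240.3)))
print("big",two((231.5,189.1),(404.6,285.8)))
print("post",two((312.4,222.6),(327.4,265.1)))
print("brass",two((329.9,243.7),(319.7,207.5)))
def yaw(n,rect,z):
    b=cv2.boxPoints(rect);P=np.array([plane(n,p,z)[:2] for p in b]);d=P-np.roll(P,1,0)
    return np.round(np.c_[np.degrees(np.arctan2(d[:,1],d[:,0]))%90,np.linalg.norm(d,axis=1)],3).tolist(),P.mean(0).round(4)
for t,n,lo,hi,win,z in[("drv","top",[0,150,60],[8,255,255],(405,225,430,256),.143),("drvtopface","top",[0,150,140],[8,255,255],(405,225,430,256),.143),("brass","top",[15,80,60],[30,255,255],(305,195,335,222),.113),("brass","scene",[15,80,130],[30,255,255],(310,230,345,258),.113),("posttop","top",[8,150,60],[18,255,255],(315,255,340,275),.072),("bed","top",[0,0,115],[180,40,255],(295,175,355,300),.014)]:
    c=blobs(I[n],lo,hi,win)
    c=np.vstack(c) if t=="bed" else c[0]
    print(t,n,yaw(n,cv2.minAreaRect(c),z))
# expected pixel of brass top-face corners for check
# red face brightness
for y in range(232,250):print([int(I["top"][y,x,0]) if I["top"][y,x,1]<60 and I["top"][y,x,0]>60 else 0 for x in range(405,426)])
```

```text
driver (array([ 0.53090511, -0.24266946,  0.11665419]), np.float64(0.0030460411076842714))
big (array([ 0.42330274, -0.21120526,  0.12598165]), np.float64(0.004321949083111622))
post (array([ 0.48127551, -0.03555808,  0.05379499]), np.float64(0.0003655092463921227))
brass (array([ 0.61541195, -0.01839382,  0.10657589]), np.float64(5.458466952911059e-05))
drv top ([[62.15, 0.023], [61.81, 0.023], [62.047, 0.024], [61.626, 0.023]], array([ 0.527 , -0.2393]))
drvtopface top ([[67.05, 0.016], [66.381, 0.008], [67.018, 0.016], [66.249, 0.008]], array([ 0.524 , -0.2393]))
brass top ([[7.657, 0.038], [7.706, 0.037], [7.342, 0.038], [7.67, 0.036]], array([ 0.614 , -0.0185]))
brass scene ([[88.78, 0.034], [8.039, 0.039], [87.475, 0.035], [7.708, 0.038]], array([ 0.6123, -0.018 ]))
posttop top ([[89.486, 0.015], [89.388, 0.017], [89.34, 0.015], [89.392, 0.017]], array([ 0.4795, -0.0357]))
bed top ([[7.88, 0.297], [7.753, 0.092], [7.154, 0.298], [7.494, 0.088]], array([ 0.5638, -0.0242]))
[0, 0, 0, 0, 0, 0, 0, 0, 0, 0, 0, 0, 0, 0, 0, 0, 0, 0, 0, 0, 0]
[0, 0, 0, 0, 0, 0, 0, 0, 0, 0, 0, 0, 0, 0, 
[... 545 characters left out ...]
36, 138, 135, 117, 0, 0, 0, 0]
[0, 0, 0, 0, 0, 96, 133, 143, 143, 141, 141, 141, 140, 139, 140, 127, 102, 0, 0, 0, 0]
[0, 0, 0, 0, 0, 93, 124, 137, 142, 143, 143, 143, 142, 141, 138, 116, 0, 0, 0, 0, 0]
[0, 0, 0, 0, 0, 66, 87, 106, 126, 136, 142, 142, 144, 143, 130, 103, 0, 0, 0, 0, 0]
[0, 0, 0, 0, 0, 0, 0, 68, 88, 110, 124, 130, 142, 141, 117, 0, 0, 0, 0, 0, 0]
[0, 0, 0, 0, 0, 0, 0, 0, 0, 68, 86, 97, 123, 128, 100, 0, 0, 0, 0, 0, 0]
[0, 0, 0, 0, 0, 0, 0, 0, 0, 0, 0, 64, 91, 101, 0, 0, 0, 0, 0, 0, 0]
[0, 0, 0, 0, 0, 0, 0, 0, 0, 0, 0, 0, 67, 0, 0, 0, 0, 0, 0, 0, 0]
[0, 0, 0, 0, 0, 0, 0, 0, 0, 0, 0, 66, 0, 0, 0, 0, 0, 0, 0, 0, 0]
[0, 0, 0, 0, 0, 0, 0, 0, 0, 0, 65, 0, 0, 0, 0, 0, 0, 0, 0, 0, 0]
```

servo_tool(
  motion=[
    [0,0,-0.02,10.2,1],
    [0,0,-0.015,10.2,1],
    [0,0,0,10.2,1],
    [0,0,0,10.1,1],
    [0.019,-0.056,0,0,1],
  ],
  squeeze=25,
)

```text
time: 0.72
ee_pos: [0.1769, -0.5705, 0.2499]
ee_rot: [180.0, 0.1, -28.6]
wrist_force: [1.5, 0.4, -0.2]
opening: 0.087
grasp_force: 0.0
```

servo_tool(
  motion=[
    [0.019,-0.056,0,0,1],
    [0.019,-0.056,0,0,1],
    [0.019,-0.056,0,0,1],
    [0.019,-0.056,0,0,1],
    [0.019,-0.056,0,0,1],
  ],
)

```text
time: 1.35
ee_pos: [0.3969, -0.3649, 0.2508]
ee_rot: [180.0, 0.0, -28.0]
wrist_force: [0.9, -0.8, 1.1]
opening: 0.0869
grasp_force: 0.0
```

servo_tool(
  motion=[
    [0.019,-0.056,0,0,1],
    [0.019,-0.056,0,0,1],
    [0.01,-0.03,0,0,1],
    [0.008,-0.03,0,0,1],
    [0,0,0,0,1],
  ],
)

```text
time: 1.98
ee_pos: [0.5273, -0.2381, 0.2504]
ee_rot: [-179.9, 0.1, -27.7]
wrist_force: [-0.6, 0.0, -0.3]
opening: 0.0873
grasp_force: 0.0
```

servo_tool(
  motion=[
    [0,0.001,0.05,0,1],
    [0,0,0.05,0,1],
    [0,0,0.027,0,1],
    [0,0,0,0,1],
    [0,0,0,0,-1],
  ],
  squeeze=25,
)

```text
time: 2.6
ee_pos: [0.526, -0.2426, 0.1254]
ee_rot: [180.0, -0.1, -28.0]
wrist_force: [0.2, -0.6, -0.0]
opening: 0.0827
grasp_force: 0.0
```

servo_tool(
  motion=[
    [0,0,0,0,-1],
    [0,0,0,0,-1],
    [0,0,0,0,-1],
    [0,0,0,0,-1],
    [0,0,0,0,-1],
  ],
)

```text
time: 3.22
ee_pos: [0.5256, -0.2418, 0.124]
ee_rot: [180.0, -0.0, -28.0]
wrist_force: [0.4, 0.1, 0.6]
opening: 0.0348
grasp_force: 0.0
```

servo_tool(
  motion=[
    [0,0,0,0,-1],
    [0,0,0,0,-1],
    [0,0,0,0,-1],
    [0,0,0,0,-1],
  ],
)

```text
time: 3.72
ee_pos: [0.5256, -0.2417, 0.1239]
ee_rot: [-180.0, 0.0, -28.0]
wrist_force: [-0.0, -0.4, -0.0]
opening: 0.0238
grasp_force: 24.9
```

Run:
```python
from h import *
s=arm.read_state();print({k:s[k] for k in("ee_pos","ee_rot","opening","grasp_force","wrist_force")})
I={n:arm.read_camera(n) for n in("scene","top")}
a=cv2.resize(I["scene"][150:280,170:300],(400,400),interpolation=2);b=cv2.resize(I["top"][190:290,365:465],(400,400),interpolation=2)
cv2.imwrite("pics/g1.png",np.hstack([a,b])[:,:,::-1])
```

```text
{'ee_pos': array([ 0.52558934, -0.24173675,  0.12393945]), 'ee_rot': array([-1.79998838e+02,  5.85930353e-04, -2.79880777e+01]), 'opening': 0.023805810032996852, 'grasp_force': 24.90894913673401, 'wrist_force': array([-0.0128955 , -0.36019658, -0.01849756])}
```

View pics/g1.png

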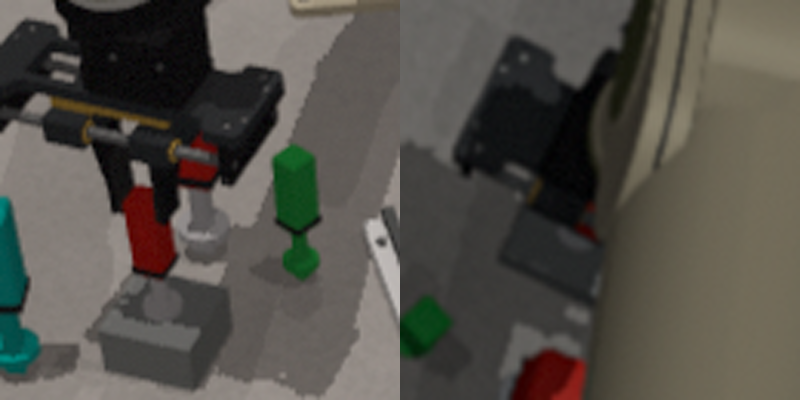

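The driver is held square: the opening reads 23.8 mm, matching the 24 mm handle, with the pads on it and the shoulder on the rack. Lifting and carrying it to the screw.

servo_tool(
  motion=[
    [0,0,-0.02,0,-1],
    [0,0,-0.05,0,-1],
    [0,0,-0.05,0,-1],
    [0,-0.02,0,0,-1],
    [-0.005,-0.048,0,0,-1],
  ],
)

```text
time: 4.45
ee_pos: [0.5526, -0.1809, 0.2433]
ee_rot: [179.9, 0.0, -28.3]
wrist_force: [1.2, 1.1, -2.5]
opening: 0.0239
grasp_force: 24.9
```

servo_tool(
  motion=[
    [-0.006,-0.048,0,0,-1],
    [-0.006,-0.048,0,0,-1],
    [-0.006,-0.048,0,0,-1],
    [-0.004,-0.025,0,0,-1],
    [0,0,0,-10.5,-1],
  ],
)

```text
time: 5.08
ee_pos: [0.6128, -0.0158, 0.2424]
ee_rot: [-179.9, 0.1, -17.0]
wrist_force: [0.7, -1.0, -1.7]
opening: 0.0239
grasp_force: 24.9
```

servo_tool(
  motion=[
    [0,0,0,-10.5,-1],
    [0,0,0,-10.5,-1],
    [0,0,0,-10.5,-1],
    [0,0,0,-10.5,-1],
    [0,0,0,-10.5,-1],
  ],
)

```text
time: 5.7
ee_pos: [0.6125, -0.0192, 0.2425]
ee_rot: [-179.9, 0.1, 35.4]
wrist_force: [0.7, -0.5, -2.4]
opening: 0.0236
grasp_force: 24.9
```

servo_tool(
  motion=[
    [0,0,0,-10.5,-1],
    [0,0,0,-10.5,-1],
    [0,0,0,-10.5,-1],
    [0,0,0,-10.5,-1],
    [0,0,0,-10.5,-1],
  ],
)

```text
time: 6.32
ee_pos: [0.6125, -0.0192, 0.2426]
ee_rot: [-179.9, -0.0, 87.9]
wrist_force: [-0.3, -0.3, -1.3]
opening: 0.0233
grasp_force: 24.9
```

servo_tool(
  motion=[
    [0,0,0,-10.1,-1],
    [0,0,0,0,-1],
    [0,0,0,0,-1],
  ],
)

```text
time: 6.7
ee_pos: [0.6128, -0.0196, 0.2433]
ee_rot: [-180.0, -0.0, 97.4]
wrist_force: [0.8, -0.2, -1.8]
opening: 0.0234
grasp_force: 24.9
```

Run:
```python
from h import *
s=arm.read_state();print({k:s[k] for k in("joint_positions","ee_pos","ee_rot","opening","grasp_force","wrist_force","wrist_torque")})
I={n:arm.read_camera(n) for n in("scene","top")}
a=cv2.resize(I["scene"][140:270,270:400],(400,400),interpolation=2);b=cv2.resize(I["top"][150:250,270:370],(400,400),interpolation=2)
cv2.imwrite("pics/sceneA.png",I["scene"][:,:,::-1])
cv2.imwrite("pics/g2.png",np.hstack([a,b])[:,:,::-1])
```

```text
{'joint_positions': array([ 31.80947952,  22.75575403, -45.41104584,  81.35159752,
        16.10972645,  82.58360322,  -6.02732523]), 'ee_pos': array([ 0.6127652 , -0.01955729,  0.24333072]), 'ee_rot': array([-1.79957141e+02, -1.56144334e-02,  9.74011785e+01]), 'opening': 0.023435076778603157, 'grasp_force': 24.900125563144684, 'wrist_force': array([ 0.82712314, -0.24474258, -1.82810513]), 'wrist_torque': array([-0.02886568, -0.18706899,  0.01546358])}
```

View pics/g2.png

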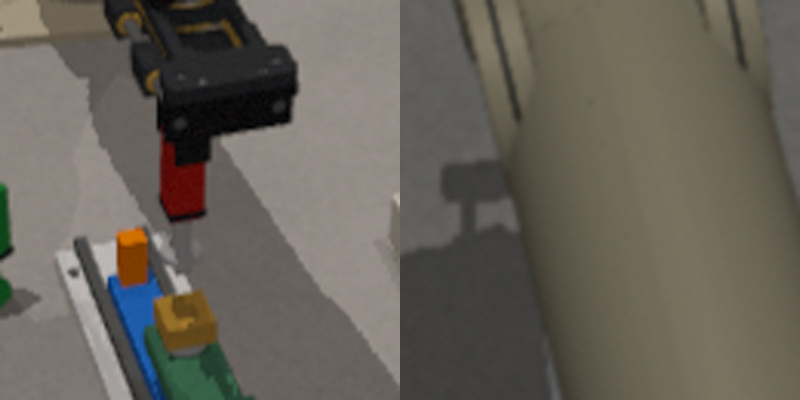

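The driver hangs upright above the screw: red handle at about (182,175) in the crop, brass head with its recess at about (185,320). I'll check the lateral alignment numerically.

Run:
```python
from h import *
im=cv2.imread("pics/sceneA.png")[:,:,::-1].copy()
c=blobs(im,[0,150,40],[8,255,255],(305,175,350,225))[0];r=cv2.boundingRect(c);M=cv2.moments(c)
print("red",r,M["m10"]/M["m00"],M["m01"]/M["m00"])
m=blobs(im,[15,80,60],[30,255,255],(310,225,350,258))[0];M=cv2.moments(m);print("brass",cv2.boundingRect(m),M["m10"]/M["m00"],M["m01"]/M["m00"])
P=np.array([.6128,-.0196])
for z in(.2294,.196,.21,.22):print(z,proj("scene",[*P,z]))
for h in(.017,):
  y=np.radians(7.6);a=np.array([np.cos(y),np.sin(y)]);b=np.array([-a[1],a[0]])
  for nm,C,zs,q in(("head",np.array([.6137,-.0182]),(.114,.096),.017),("handle",P,(.196,),.012)):
    for z in zs:print(nm,z,[proj("scene",[*(C+s*q*a+t*q*b),z]).round(1).tolist() for s,t in((1,1),(1,-1),(-1,-1),(-1,1))])
# dark recess centroid
g=im[225:258,310:350];print([[int(v) for v in row] for row in g[2:22,4:30,0]])
```

```text
red (322, 185, 14, 25) 328.1306729264476 199.7034428794992
brass (320, 234, 21, 20) 329.9465517241379 243.7729885057471
0.2294 [329.74660658 195.43410652]
0.196 [329.5692803  208.98628009]
0.21 [329.64280352 203.36726298]
0.22 [329.69602783 199.29959107]
head 0.114 [[340.4, 244.2], [324.3, 247.4], [319.6, 236.7], [335.3, 233.7]]
head 0.096 [[340.2, 250.7], [324.3, 253.9], [319.6, 243.2], [335.2, 240.1]]
handle 0.196 [[337.3, 211.6], [325.5, 213.8], [322.0, 206.4], [333.6, 204.3]]
[[126, 126, 125, 115, 49, 54, 76, 75, 76, 107, 168, 167, 122, 93, 93, 93, 91, 90, 95, 103, 102, 101, 102, 100, 101, 102], [126, 125, 125, 115, 43, 39, 69, 75, 75, 85, 136, 180, 152, 88, 89, 98, 90, 88, 97, 102, 101, 101, 100, 101, 102, 103], [125, 126, 125, 114, 44, 22, 52, 76, 75, 75, 108, 171, 175, 134, 149, 148, 109, 97, 103, 102, 99, 100, 101, 100, 101, 102], [124, 125, 126, 115, 42, 24, 49, 70, 75, 75, 86, 137, 182, 174, 183, 180, 152, 102, 104, 101, 102, 102, 99, 100, 100, 98], [124, 124, 115, 100, 39, 29, 40, 53, 75, 75, 75, 108, 171, 184, 183, 184, 173, 108, 104, 103, 101, 103, 103, 101, 100, 100], [
[... 1106 characters left out ...]
97, 107, 140, 147, 148, 141, 110, 95, 95, 95, 97, 97, 90, 91, 104, 112, 113, 119, 120, 108], [27, 30, 27, 28, 26, 53, 97, 100, 128, 146, 147, 144, 134, 99, 96, 98, 99, 97, 92, 93, 100, 113, 112, 115, 123, 116], [28, 29, 28, 27, 29, 47, 88, 101, 121, 147, 148, 148, 143, 123, 117, 122, 130, 136, 131, 107, 108, 113, 111, 115, 123, 120], [29, 31, 28, 29, 25, 38, 72, 97, 108, 141, 150, 151, 149, 142, 142, 151, 155, 145, 141, 111, 112, 111, 111, 111, 115, 113], [30, 31, 29, 31, 39, 46, 69, 96, 99, 119, 150, 149, 149, 147, 149, 159, 156, 111, 110, 110, 110, 106, 103, 102, 101, 101], [29, 28, 31, 40, 46, 49, 61, 87, 96, 103, 140, 147, 146, 142, 142, 143, 139, 106, 104, 101, 100, 98, 96, 97, 96, 97]]
```

servo_tool(
  motion=[
    [0.001,0.001,0.015,0.2,-1],
    [0,0,0.012,0,-1],
    [0,0,0.004,0,-1],
    [0,0,0.003,0,-1],
    [0,0,0.001,0,-1],
  ],
)

```text
time: 7.42
ee_pos: [0.614, -0.0187, 0.2091]
ee_rot: [180.0, 0.0, 97.4]
wrist_force: [-0.2, 0.0, -1.3]
opening: 0.024
grasp_force: 24.9
```

servo_tool(
  motion=[
    [0,0,0.002,0,-1],
    [0,0,0.002,0,-1],
    [0,0,0.001,0,-1],
  ],
)

```text
time: 7.8
ee_pos: [0.6143, -0.0185, 0.2042]
ee_rot: [179.9, -0.0, 97.4]
wrist_force: [2.0, 0.3, -0.1]
opening: 0.0236
grasp_force: 24.8
```

servo_tool(
  motion=[
    [0,0,0.002,0,-1],
    [0,0,0.002,0,-1],
    [0,0,0.001,0,-1],
    [0,0,0,0,-1],
  ],
)

```text
time: 8.3
ee_pos: [0.6139, -0.0187, 0.1989]
ee_rot: [180.0, 0.0, 97.4]
wrist_force: [3.7, 1.5, -0.7]
opening: 0.0237
grasp_force: 24.9
```

servo_tool(
  motion=[
    [0,0.0005,0.001,9.5,-1],
    [0,0,0,9.5,-1],
    [0,0,0.0005,9.5,-1],
    [0,0,0.0005,9.5,-1],
    [0,0,0.0005,9.5,-1],
  ],
)

```text
time: 8.93
ee_pos: [0.6139, -0.0188, 0.1962]
ee_rot: [-180.0, 0.1, 49.6]
wrist_force: [2.2, 0.7, -0.2]
opening: 0.0234
grasp_force: 25.0
```

servo_tool(
  motion=[
    [0,0,0.0005,9.5,-1],
    [0,0,0,0,-1],
  ],
)

```text
time: 9.18
ee_pos: [0.6138, -0.0188, 0.1957]
ee_rot: [-180.0, 0.1, 40.5]
wrist_force: [0.7, 0.3, -0.5]
opening: 0.0239
grasp_force: 25.0
```

Run:
```python
from h import *
s=arm.read_state();print({k:s[k] for k in("joint_positions","ee_pos","ee_rot","wrist_force","wrist_torque")})
I={n:cv2.imread(f"pics/{n}0.png")[:,:,::-1].copy() for n in("scene","top")}
for n,w in(("top",(355,255,385,285)),("scene",(255,190,280,232))):
    c=blobs(I[n],[45,120,30],[75,255,255],w)[0];print(n,cv2.boundingRect(c),cv2.minAreaRect(c))
    p=np.array(cv2.minAreaRect(c)[0]);print(p)
print(two((266,210),(370.4,271)))
for z in(.09,.1,.11,.12,.13):print(z,plane("top",(371,270.5),z),plane("scene",(266,199),z))
im=arm.read_camera("scene");cv2.imwrite("pics/sceneB.png",im[:,:,::-1])
m=blobs(im,[15,80,60],[30,255,255],(310,225,350,262))[0];print(cv2.boundingRect(m))
```

```text
{'joint_positions': array([ 24.93560191,  22.12336194, -35.45174592,  85.52515124,
        13.00048612,  76.5681711 , -61.09290642]), 'ee_pos': array([ 0.61381021, -0.0187741 ,  0.19570682]), 'ee_rot': array([-1.79979029e+02,  7.46369526e-02,  4.04668773e+01]), 'wrist_force': array([ 0.73798199,  0.31457248, -0.48057068]), 'wrist_torque': array([ 0.13867058, -0.28491795, -0.01628788])}
top (364, 264, 14, 15) ((369.7500305175781, 271.7500305175781), (9.192387580871582, 14.142135620117188), 45.0)
[369.75003052 271.75003052]
scene (259, 197, 14, 35) ((265.7029113769531, 214.13821411132812), (34.436729431152344, 12.578226089477539), 85.60128784179688)
[265.70291138 214.13821411]
(array([ 0.46212422, -0.13806176,  0.0878981 ]), np.float64(0.0009649069648704316))
0.09 [ 0.46305239 -0.13983533  0.09      ] [ 0.42499053 -0.13421884  0.09      ]
0.1 [ 0.46202856 -0.13898554  0.1       ] [ 0.43791547 -0.13475569  0.1       ]
0.11 [ 0.46100473 -0.13813574  0.11      ] [ 0.4508404  -0.13529253  0.11      ]
0.12 [ 0.45998089 -0.13728594  0.12      ] [ 0.46376534 -0.13582938  0.12      ]
0.13 [ 0.45895706 -0.13643614  0.13      ] [ 0.47669027 -0.13636623  0.13      ]
(319, 238, 22, 18)
```

servo_tool(
  motion=[
    [0,0,0,0,0.2],
    [0,0,0,0,0.2],
    [0,0,0,0,0.2],
    [0,0,-0.01,0,0.2],
    [0,0,-0.03,0,0.2],
  ],
  squeeze=10,
)

```text
time: 9.85
ee_pos: [0.6136, -0.0189, 0.2357]
ee_rot: [-179.9, 0.1, 40.4]
wrist_force: [-0.3, -0.6, -0.5]
opening: 0.0516
grasp_force: 0.0
```

servo_tool(
  motion=[
    [0,0,-0.03,0,0.2],
    [0,0,0,-9.5,0.2],
    [0,0,0,-9.5,0.2],
    [0,0,0,-9.5,0.2],
    [0,0,0,-9.5,0.2],
  ],
)

```text
time: 10.48
ee_pos: [0.6144, -0.0186, 0.2668]
ee_rot: [180.0, 0.0, 78.7]
wrist_force: [1.0, -0.0, -0.3]
opening: 0.0517
grasp_force: 0.0
```

servo_tool(
  motion=[
    [0,0,0,-9.5,0.2],
    [0,0,0,-9.5,0.2],
    [0,-0.05,0,0,0.2],
    [0,-0.05,0,0,0.2],
    [0.001,-0.035,0,0,0.2],
  ],
)

```text
time: 11.1
ee_pos: [0.4788, -0.0353, 0.2665]
ee_rot: [180.0, 0.1, 97.4]
wrist_force: [-0.8, -0.3, 0.7]
opening: 0.0525
grasp_force: 0.0
```

Run:
```python
from h import *
I={n:arm.read_camera(n) for n in("scene","top")}
s=arm.read_state();print({k:s[k] for k in("time","joint_positions","ee_pos","ee_rot","wrist_force")})
a=cv2.resize(I["scene"][140:270,270:400],(400,400),interpolation=2);b=cv2.resize(I["top"][150:300,250:400],(400,400),interpolation=2)
cv2.imwrite("pics/g3.png",np.hstack([a,b])[:,:,::-1])
```

```text
{'time': 11.2, 'joint_positions': array([ 44.85183079,   1.73048694, -46.35713911,  98.26766372,
         1.46239697,  80.50821142,   5.61431673]), 'ee_pos': array([ 0.47822722, -0.03568171,  0.26706592]), 'ee_rot': array([179.98692458,   0.19252347,  97.34699081]), 'wrist_force': array([0.32133184, 0.71672173, 0.70474154])}
```

View pics/g3.png

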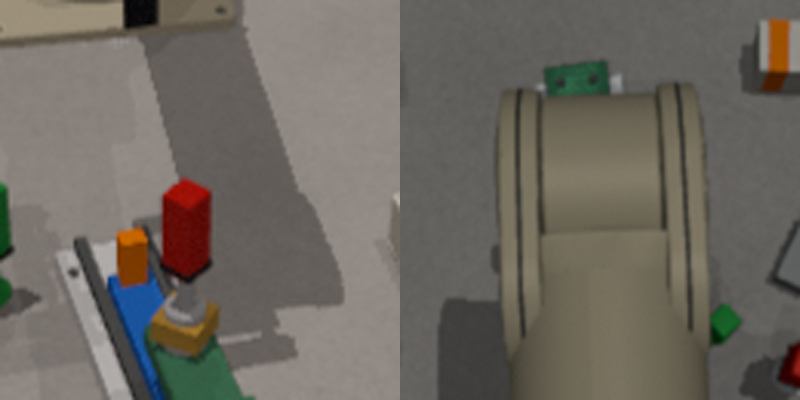

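The driver stands upright in the turned screw (crop ~(187,235), head ~(185,330)) and the post is free at crop ~(132,255). Going down to the post for a first short tug.

servo_tool(
  motion=[
    [0,0,0.06,0,0.2],
    [0,0,0.06,0,0.2],
    [0,0,0.05,0,0.2],
    [0,0,0.025,0,0.2],
    [0,0,0.01,0,0.2],
  ],
)

```text
time: 11.82
ee_pos: [0.4804, -0.0346, 0.06]
ee_rot: [-179.9, -0.1, 97.4]
wrist_force: [0.4, -0.0, 1.4]
opening: 0.052
grasp_force: 0.0
```

servo_tool(
  motion=[
    [0,0,0,0,-1],
    [0,0,0,0,-1],
    [0,0,0,0,-1],
    [0,0,0,0,-1],
    [0,0,0,0,-1],
  ],
)

```text
time: 12.45
ee_pos: [0.4806, -0.0352, 0.0613]
ee_rot: [180.0, 0.0, 97.4]
wrist_force: [-0.1, -0.5, 2.2]
opening: 0.0157
grasp_force: 10.0
```

servo_tool(
  motion=[
    [0,0,0,0,-1],
    [0,0,0,0,-1],
  ],
)

```text
time: 12.7
ee_pos: [0.4806, -0.0352, 0.0613]
ee_rot: [180.0, 0.0, 97.4]
wrist_force: [-0.9, -0.2, 5.9]
opening: 0.0156
grasp_force: 10.0
```

Run:
```python
from h import *
for i in range(4):
    s=arm.read_state();print(np.round(np.r_[s["ee_pos"],s["wrist_force"],s["wrist_torque"]],4)); arm.read_camera("scene")
```

```text
[ 0.4806 -0.0352  0.0613 -0.8787 -0.2387  5.9356 -0.1399  0.1659 -0.0323]
[ 4.8060e-01 -3.5200e-02  6.1300e-02 -1.3564e+00 -1.1700e-02  6.1961e+00
 -1.0410e-01  1.5520e-01 -3.1000e-03]
[ 0.4806 -0.0352  0.0613 -1.5679 -0.0914  5.3247 -0.1201  0.1369 -0.0605]
[ 0.4806 -0.0352  0.0613 -1.6821 -0.5036  5.1454 -0.1455  0.1539  0.0205]
```

servo_tool(
  motion=[
    [0,0,-0.0005,0,-1],
    [0,0,0,0,-1],
  ],
)

```text
time: 13.15
ee_pos: [0.4803, -0.0351, 0.0614]
ee_rot: [-180.0, -0.0, 97.4]
wrist_force: [0.2, -0.2, 0.3]
opening: 0.0159
grasp_force: 10.0
```

servo_tool(
  motion=[
    [0,-0.001,0,0,-1],
    [0,-0.001,0,0,-1],
    [0,-0.001,0,0,-1],
    [0,-0.001,0,0,-1],
  ],
)

```text
time: 13.65
ee_pos: [0.4762, -0.0356, 0.0614]
ee_rot: [-180.0, 0.0, 97.4]
wrist_force: [0.0, -0.1, -0.6]
opening: 0.016
grasp_force: 10.0
```

The block slid 4 mm with only the free drag, so the foot isn't touching yet. Back to the driver for another turn.

servo_tool(
  motion=[
    [0,0,0,0,0.2],
    [0,0,0,0,0.2],
    [0,0,0,0,0.2],
    [0,0,-0.04,0,0.2],
    [0,0,-0.06,0,0.2],
  ],
)

```text
time: 14.28
ee_pos: [0.4752, -0.0355, 0.1615]
ee_rot: [-179.8, -0.1, 97.4]
wrist_force: [1.3, -1.5, 0.4]
opening: 0.0506
grasp_force: 0.0
```

servo_tool(
  motion=[
    [0,0,-0.06,0,0.2],
    [0,0,-0.045,0,0.2],
    [0,0.046,0,9.5,0.2],
    [0,0,0,-9.5,0.2],
    [-0.0015,0.0463,0,0,0.2],
  ],
)

```text
time: 14.9
ee_pos: [0.5677, -0.0258, 0.267]
ee_rot: [-180.0, 0.1, 97.5]
wrist_force: [0.5, -0.9, 2.2]
opening: 0.052
grasp_force: 0.0
```

servo_tool(
  motion=[
    [0,0,0,0,0.2],
  ],
)

```text
time: 15.02
ee_pos: [0.5694, -0.025, 0.2645]
ee_rot: [-179.9, -0.2, 97.4]
wrist_force: [-1.1, -0.3, -0.3]
opening: 0.0525
grasp_force: 0.0
```

servo_tool(
  motion=[
    [0,0.045,0,0,0.2],
    [0,0,0,9.5,0.2],
    [0,0,0,9.5,0.2],
    [0,0,0,9.5,0.2],
    [0,0,0,9.5,0.2],
  ],
)

```text
time: 15.65
ee_pos: [0.6122, -0.0193, 0.2668]
ee_rot: [180.0, 0.0, 59.1]
wrist_force: [0.3, -0.1, 0.3]
opening: 0.052
grasp_force: 0.0
```

servo_tool(
  motion=[
    [0,0,0,9.5,0.2],
    [0,0,0,9.5,0.2],
    [0,0,0,0,0.2],
  ],
)

```text
time: 16.02
ee_pos: [0.6123, -0.0194, 0.2669]
ee_rot: [180.0, 0.0, 40.5]
wrist_force: [-0.4, 0.3, 0.7]
opening: 0.0523
grasp_force: 0.0
```

servo_tool(
  motion=[
    [0.0015,0.0005,0.03,0,0.2],
    [0,0,0.03,0,0.2],
    [0,0,0.011,0,0.2],
    [0,0,0,0,-1],
    [0,0,0,0,-1],
  ],
  squeeze=25,
)

```text
time: 16.65
ee_pos: [0.6147, -0.0186, 0.1968]
ee_rot: [179.9, -0.1, 40.5]
wrist_force: [-0.8, 0.1, 0.4]
opening: 0.0392
grasp_force: 0.0
```

servo_tool(
  motion=[
    [0,0,0,0,-1],
    [0,0,0,0,-1],
    [0,0,0,0,-1],
    [0,0,0,0,-1],
  ],
)

```text
time: 17.15
ee_pos: [0.6145, -0.0186, 0.1961]
ee_rot: [180.0, -0.0, 40.4]
wrist_force: [-0.8, 0.4, 5.3]
opening: 0.0237
grasp_force: 24.9
```

servo_tool(
  motion=[
    [0,0,0,9.2,-1],
    [0,0,0.0005,9.2,-1],
    [0,0,0.0005,9.2,-1],
    [0,0,0.0005,9.2,-1],
    [0,0,0.0005,9.2,-1],
  ],
)

```text
time: 17.77
ee_pos: [0.6142, -0.0187, 0.1939]
ee_rot: [180.0, -0.0, -5.9]
wrist_force: [-0.9, 0.9, 4.6]
opening: 0.0236
grasp_force: 24.9
```

servo_tool(
  motion=[
    [0,0,0,0,-1],
  ],
)

```text
time: 17.9
ee_pos: [0.6142, -0.0187, 0.1938]
ee_rot: [180.0, -0.0, -5.6]
wrist_force: [-1.2, 0.1, 5.3]
opening: 0.0237
grasp_force: 24.9
```

servo_tool(
  motion=[
    [0,0,0,0,0.2],
    [0,0,0,0,0.2],
    [0,0,0,0,0.2],
    [0,0,-0.01,0,0.2],
    [0,0,-0.03,0,0.2],
  ],
  squeeze=10,
)

```text
time: 18.52
ee_pos: [0.6134, -0.019, 0.2331]
ee_rot: [180.0, 0.1, -5.6]
wrist_force: [-0.8, 0.6, -0.3]
opening: 0.0518
grasp_force: 0.0
```

servo_tool(
  motion=[
    [0,0,-0.03,0,0.2],
    [0,0,0,-10.5,0.2],
    [0,0,0,-10.5,0.2],
    [0,0,0,-10.5,0.2],
    [0,0,0,-10.5,0.2],
  ],
)

```text
time: 19.15
ee_pos: [0.6143, -0.0188, 0.2642]
ee_rot: [180.0, -0.0, 36.8]
wrist_force: [-0.1, 1.0, -0.8]
opening: 0.0525
grasp_force: 0.0
```

servo_tool(
  motion=[
    [0,0,0,-10.5,0.2],
    [0,0,0,-10.5,0.2],
    [0,0,0,-10.5,0.2],
    [0,0,0,-10.5,0.2],
    [0,0,0,-10.5,0.2],
  ],
)

```text
time: 19.77
ee_pos: [0.6143, -0.0189, 0.2642]
ee_rot: [180.0, 0.0, 89.3]
wrist_force: [0.2, -0.2, -0.5]
opening: 0.0522
grasp_force: 0.0
```

servo_tool(
  motion=[
    [0,0,0,-8.5,0.2],
    [0,-0.046,0,0,0.2],
    [0,-0.046,0,0,0.2],
    [0,-0.046,0,0,0.2],
    [0,0,0,0,0.2],
  ],
)

```text
time: 20.4
ee_pos: [0.4755, -0.0375, 0.2646]
ee_rot: [180.0, 0.3, 97.3]
wrist_force: [0.9, 0.3, -0.4]
opening: 0.0521
grasp_force: 0.0
```

servo_tool(
  motion=[
    [0.002,0.001,0.06,0,0.2],
    [0,0,0.06,0,0.2],
    [0,0,0.05,0,0.2],
    [0,0,0.025,0,0.2],
    [0,0,0.007,0,0.2],
  ],
)

```text
time: 21.02
ee_pos: [0.478, -0.0339, 0.0604]
ee_rot: [-179.9, -0.1, 97.5]
wrist_force: [0.6, 0.7, 0.7]
opening: 0.052
grasp_force: 0.0
```

servo_tool(
  motion=[
    [0,0,0,0,0.2],
    [0,0,0,0,0.2],
    [0,0,0,0,-1],
    [0,0,0,0,-1],
    [0,0,0,0,-1],
  ],
)

```text
time: 21.65
ee_pos: [0.4782, -0.0346, 0.0616]
ee_rot: [180.0, 0.0, 97.4]
wrist_force: [-0.3, 0.2, -0.5]
opening: 0.0298
grasp_force: 0.0
```

servo_tool(
  motion=[
    [0,0,0,0,-1],
    [0,0,0,0,-1],
    [0,0,0,0,-1],
  ],
)

```text
time: 22.02
ee_pos: [0.4762, -0.0348, 0.0611]
ee_rot: [-179.8, 0.0, 97.4]
wrist_force: [-7.9, -0.9, 7.1]
opening: 0.016
grasp_force: 10.0
```

servo_tool(
  motion=[
    [0,-0.002,-0.0007,0,-1],
    [0,0,0,0,-1],
  ],
)

```text
time: 22.28
ee_pos: [0.4762, -0.0348, 0.0621]
ee_rot: [180.0, 0.0, 97.4]
wrist_force: [2.4, 0.4, -3.4]
opening: 0.0157
grasp_force: 10.0
```

servo_tool(
  motion=[
    [0,-0.001,0.0003,0,-1],
    [0,-0.001,0,0,-1],
    [0,-0.001,0,0,-1],
  ],
)

```text
time: 22.65
ee_pos: [0.475, -0.0348, 0.0624]
ee_rot: [179.8, -0.0, 97.4]
wrist_force: [9.0, 1.1, -5.7]
opening: 0.0154
grasp_force: 10.0
```

servo_tool(
  motion=[
    [0,-0.001,0,0,-1],
  ],
)

```text
time: 22.78
ee_pos: [0.4741, -0.0349, 0.0625]
ee_rot: [179.8, -0.0, 97.4]
wrist_force: [8.4, 0.5, -6.0]
opening: 0.0159
grasp_force: 10.0
```

servo_tool(
  motion=[
    [0,-0.001,0,0,-1],
  ],
)

```text
time: 22.9
ee_pos: [0.4731, -0.035, 0.0625]
ee_rot: [179.7, -0.0, 97.4]
wrist_force: [9.1, 0.3, -5.5]
opening: 0.016
grasp_force: 10.0
```

servo_tool(
  motion=[
    [0,-0.0005,0.0006,0,-1],
    [0,-0.0005,0,0,-1],
  ],
)

```text
time: 23.15
ee_pos: [0.4721, -0.0352, 0.0619]
ee_rot: [179.8, 0.0, 97.4]
wrist_force: [8.8, 0.1, -5.7]
opening: 0.016
grasp_force: 10.0
```

servo_tool(
  motion=[
    [0,-0.001,0,0,-1],
  ],
)

```text
time: 23.28
ee_pos: [0.4712, -0.0353, 0.0619]
ee_rot: [179.7, -0.0, 97.4]
wrist_force: [8.5, 0.6, -5.8]
opening: 0.0155
grasp_force: 10.0
```

servo_tool(
  motion=[
    [0,-0.001,0,0,-1],
  ],
)

```text
time: 23.4
ee_pos: [0.4702, -0.0354, 0.0619]
ee_rot: [179.7, -0.0, 97.4]
wrist_force: [8.9, 1.4, -5.1]
opening: 0.0157
grasp_force: 10.0
```

servo_tool(
  motion=[
    [0,0,0,0,-1],
  ],
)

```text
time: 23.52
ee_pos: [0.47, -0.0355, 0.0619]
ee_rot: [179.8, 0.0, 97.4]
wrist_force: [6.8, 0.7, -5.5]
opening: 0.0159
grasp_force: 10.0
```

servo_tool(
  motion=[
    [0,0,0,0,-1],
    [0,0,0,0,-1],
  ],
)

```text
time: 23.78
ee_pos: [0.47, -0.0354, 0.0619]
ee_rot: [179.8, -0.0, 97.4]
wrist_force: [7.8, 0.5, -6.4]
opening: 0.0155
grasp_force: 10.0
```

servo_tool(
  motion=[
    [0,0,0.0006,0,-1],
    [0,0,0,0,-1],
  ],
)

```text
time: 24.02
ee_pos: [0.4698, -0.0355, 0.0612]
ee_rot: [179.8, 0.0, 97.4]
wrist_force: [6.7, 0.4, -5.0]
opening: 0.0158
grasp_force: 10.0
```

servo_tool(
  motion=[
    [0,-0.001,0,0,-1],
  ],
)

```text
time: 24.15
ee_pos: [0.4692, -0.0355, 0.0613]
ee_rot: [179.7, -0.0, 97.4]
wrist_force: [8.7, 1.1, -5.1]
opening: 0.0156
grasp_force: 10.0
```

servo_tool(
  motion=[
    [0,-0.001,0,0,-1],
  ],
)

```text
time: 24.28
ee_pos: [0.4682, -0.0357, 0.0614]
ee_rot: [179.7, -0.0, 97.4]
wrist_force: [8.2, 1.9, -4.8]
opening: 0.0157
grasp_force: 10.0
```

servo_tool(
  motion=[
    [0,0,0.001,0,-1],
    [0,0,0,0,-1],
  ],
)

```text
time: 24.52
ee_pos: [0.4681, -0.0357, 0.061]
ee_rot: [179.8, 0.0, 97.4]
wrist_force: [2.8, 1.9, 7.1]
opening: 0.0157
grasp_force: 10.0
```

servo_tool(
  motion=[
    [0,-0.001,0,0,-1],
    [0,-0.001,0,0,-1],
  ],
)

```text
time: 24.78
ee_pos: [0.4674, -0.0358, 0.0611]
ee_rot: [179.6, 0.0, 97.4]
wrist_force: [10.0, 1.0, -1.9]
opening: 0.0161
grasp_force: 10.0
```

servo_tool(
  motion=[
    [0,-0.001,0,0,-1],
  ],
)

```text
time: 24.9
ee_pos: [0.4664, -0.036, 0.0611]
ee_rot: [179.6, 0.0, 97.4]
wrist_force: [9.8, 1.4, -0.8]
opening: 0.0159
grasp_force: 10.0
```

Pull is about 9.9 N while sliding cleanly, so the press is about 8 N. That needs roughly 3 N less, i.e. a 0.25 rad back-turn plus the 0.3 rad play.

servo_tool(
  motion=[
    [0,0,0,0,0.2],
    [0,0,0,0,0.2],
    [0,0,0,0,0.2],
    [0,0,-0.04,0,0.2],
    [0,0,-0.06,0,0.2],
  ],
)

```text
time: 25.52
ee_pos: [0.4617, -0.0363, 0.1596]
ee_rot: [-179.8, -0.1, 97.4]
wrist_force: [1.5, -0.5, 0.3]
opening: 0.0508
grasp_force: 0.0
```

servo_tool(
  motion=[
    [0,0,-0.06,0,0.2],
    [0,0,-0.045,0,0.2],
    [0,0.05,0,0,0.2],
    [0,0.05,0,0,0.2],
    [-0.002,0.049,0,0,0.2],
  ],
)

```text
time: 26.15
ee_pos: [0.6127, -0.0196, 0.2644]
ee_rot: [-180.0, 0.0, 97.3]
wrist_force: [0.1, -0.8, 1.5]
opening: 0.052
grasp_force: 0.0
```

servo_tool(
  motion=[
    [0,0,0,10.3,0.2],
    [0,0,0,10.3,0.2],
    [0,0,0,10.3,0.2],
    [0,0,0,10.3,0.2],
    [0,0,0,10.3,0.2],
  ],
)

```text
time: 26.78
ee_pos: [0.6109, -0.0193, 0.2642]
ee_rot: [-180.0, 0.0, 45.6]
wrist_force: [0.3, 1.2, 0.5]
opening: 0.052
grasp_force: 0.0
```

servo_tool(
  motion=[
    [0,0,0,10.3,0.2],
    [0,0,0,10.3,0.2],
    [0,0,0,10.3,0.2],
    [0,0,0,10.3,0.2],
    [0,0,0,10.3,0.2],
  ],
)

```text
time: 27.4
ee_pos: [0.6109, -0.0192, 0.2643]
ee_rot: [180.0, 0.1, -5.9]
wrist_force: [-0.5, -0.9, 0.6]
opening: 0.0523
grasp_force: 0.0
```

servo_tool(
  motion=[
    [0,0,0,0,0.2],
    [0,0,0,0,0.2],
  ],
)

```text
time: 27.65
ee_pos: [0.6111, -0.0192, 0.2645]
ee_rot: [180.0, 0.0, -5.4]
wrist_force: [-0.8, 0.3, 0.8]
opening: 0.0522
grasp_force: 0.0
```

servo_tool(
  motion=[
    [0.003,-0.0008,0.03,0,0.2],
    [0,0,0.03,0,0.2],
    [0,0,0.009,0,0.2],
    [0,0,0,0,0.2],
    [0,0,0,0,-1],
  ],
  squeeze=25,
)

```text
time: 28.28
ee_pos: [0.6149, -0.0186, 0.197]
ee_rot: [-180.0, -0.1, -5.6]
wrist_force: [-0.1, -0.1, 0.4]
opening: 0.0477
grasp_force: 0.0
```

servo_tool(
  motion=[
    [0,0,0,0,-1],
    [0,0,0,0,-1],
    [0,0,0,0,-1],
    [0,0,0,0,-1],
    [0,0,0,0,-1],
  ],
)

```text
time: 28.9
ee_pos: [0.6144, -0.0185, 0.1959]
ee_rot: [-180.0, -0.0, -5.6]
wrist_force: [0.6, 0.9, 2.4]
opening: 0.0233
grasp_force: 24.9
```

Run:
```python
from h import *
t=[]
for i in range(4):
    s=arm.read_state();t.append(np.r_[s["ee_rot"][2],s["wrist_force"],s["wrist_torque"]]); arm.read_camera("top") if i<3 else 0
print(np.mean(t,0).round(3),np.std(t,0).round(3))
```

```text
[-5.588e+00  2.010e-01  6.530e-01  2.868e+00  2.230e-01 -3.000e-03
  1.100e-02] [0.002 0.275 0.185 0.365 0.035 0.037 0.042]
```

servo_tool(
  motion=[
    [0,0,0,-10,-1],
    [0,0,-0.0003,-10,-1],
    [0,0,-0.0003,-10.4,-1],
    [0,0,0,0,-1],
  ],
)

```text
time: 29.55
ee_pos: [0.6144, -0.0184, 0.1963]
ee_rot: [-180.0, -0.0, 24.8]
wrist_force: [0.7, 1.0, 2.5]
opening: 0.0237
grasp_force: 24.9
```

Run:
```python
from h import *
t=[]
for i in range(4):
    s=arm.read_state();t.append(np.r_[s["ee_rot"][2],s["wrist_force"],s["wrist_torque"]]); arm.read_camera("top") if i<3 else 0
print(np.mean(t,0).round(3),np.std(t,0).round(3))
```

```text
[ 2.4628e+01  1.0410e+00  1.1260e+00  2.4650e+00  4.2900e-01 -1.5500e-01
  8.0000e-03] [0.074 0.292 0.284 0.181 0.046 0.026 0.048]
```

servo_tool(
  motion=[
    [0,0,0,0,0.2],
    [0,0,0,0,0.2],
    [0,0,0,0,0.2],
    [0,0,-0.01,0,0.2],
    [0,0,-0.03,0,0.2],
  ],
  squeeze=20,
)

```text
time: 30.32
ee_pos: [0.6135, -0.0189, 0.236]
ee_rot: [-179.9, 0.1, 24.8]
wrist_force: [0.3, -1.0, 0.9]
opening: 0.0515
grasp_force: 0.0
```

servo_tool(
  motion=[
    [0,0,-0.03,0,0.2],
    [0,0,0,-10.4,0.2],
    [0,0,0,-10.4,0.2],
    [0,0,0,-10.4,0.2],
    [0,0,0,-10.4,0.2],
  ],
)

```text
time: 30.95
ee_pos: [0.6143, -0.0187, 0.267]
ee_rot: [180.0, -0.0, 66.7]
wrist_force: [-0.1, -1.1, 0.0]
opening: 0.0519
grasp_force: 0.0
```

servo_tool(
  motion=[
    [0,0,0,-10.4,0.2],
    [0,0,0,-10.4,0.2],
    [0,0,0,-10.4,0.2],
    [0,-0.05,0,0,0.2],
    [0,-0.05,0,0,0.2],
  ],
)

```text
time: 31.58
ee_pos: [0.5143, -0.0317, 0.2663]
ee_rot: [-180.0, -0.1, 97.6]
wrist_force: [-0.6, -1.1, 3.1]
opening: 0.0522
grasp_force: 0.0
```

servo_tool(
  motion=[
    [0,-0.048,0,0,0.2],
    [0,0,0,0,0.2],
    [0,0,0,0,0.2],
  ],
)

```text
time: 31.95
ee_pos: [0.4681, -0.0386, 0.2671]
ee_rot: [179.9, 0.1, 97.6]
wrist_force: [0.3, 0.2, -0.7]
opening: 0.052
grasp_force: 0.0
```

servo_tool(
  motion=[
    [0.002,-0.0034,0.06,0,0.2],
    [0,0,0.06,0,0.2],
    [0,0,0.05,0,0.2],
    [0,0,0.028,0,0.2],
    [0,0,0.007,0,0.2],
  ],
  squeeze=10,
)

```text
time: 32.58
ee_pos: [0.4637, -0.0352, 0.0595]
ee_rot: [-179.9, -0.2, 97.7]
wrist_force: [0.1, -0.2, -0.3]
opening: 0.052
grasp_force: 0.0
```

servo_tool(
  motion=[
    [0,0,0,0,0.2],
    [0,0,0,0,0.2],
    [0,0,0,0,0.2],
  ],
)

```text
time: 32.95
ee_pos: [0.4647, -0.037, 0.0622]
ee_rot: [179.9, 0.1, 97.6]
wrist_force: [0.3, 0.1, -0.6]
opening: 0.0519
grasp_force: 0.0
```

servo_tool(
  motion=[
    [0.001,0.0017,0,0,0.2],
    [0,0,0,0,-1],
    [0,0,0,0,-1],
    [0,0,0,0,-1],
    [0,0,0,0,-1],
  ],
)

```text
time: 33.58
ee_pos: [0.4655, -0.0356, 0.0612]
ee_rot: [-180.0, 0.0, 97.6]
wrist_force: [-0.3, -0.4, 0.3]
opening: 0.0198
grasp_force: 0.0
```

servo_tool(
  motion=[
    [0,0,0,0,-1],
    [0,0,0,0,-1],
  ],
)

```text
time: 33.83
ee_pos: [0.4658, -0.0355, 0.0613]
ee_rot: [180.0, 0.0, 97.6]
wrist_force: [2.3, 0.0, -2.7]
opening: 0.0159
grasp_force: 10.0
```

servo_tool(
  motion=[
    [0,-0.001,0.0003,0,-1],
    [0,-0.001,0,0,-1],
    [0,-0.001,0,0,-1],
  ],
)

```text
time: 34.2
ee_pos: [0.4639, -0.0357, 0.0614]
ee_rot: [179.8, 0.0, 97.6]
wrist_force: [7.9, 0.9, -4.1]
opening: 0.0158
grasp_force: 10.0
```

servo_tool(
  motion=[
    [0,-0.001,0,0,-1],
  ],
)

```text
time: 34.33
ee_pos: [0.463, -0.0358, 0.0614]
ee_rot: [179.8, 0.0, 97.6]
wrist_force: [7.6, 0.4, -4.7]
opening: 0.0157
grasp_force: 10.0
```

servo_tool(
  motion=[
    [0,-0.001,0,0,-1],
  ],
)

```text
time: 34.45
ee_pos: [0.462, -0.036, 0.0614]
ee_rot: [179.8, 0.0, 97.6]
wrist_force: [7.9, 0.6, -4.3]
opening: 0.0158
grasp_force: 10.0
```

servo_tool(
  motion=[
    [0,0,0.0006,0,-1],
    [0,-0.001,0,0,-1],
    [0,-0.001,0,0,-1],
  ],
)

```text
time: 34.83
ee_pos: [0.4607, -0.0362, 0.0612]
ee_rot: [179.7, 0.0, 97.6]
wrist_force: [9.1, 1.0, -2.1]
opening: 0.0157
grasp_force: 10.0
```

servo_tool(
  motion=[
    [0,-0.0005,0,0,-1],
  ],
)

```text
time: 34.95
ee_pos: [0.4602, -0.0362, 0.0612]
ee_rot: [179.7, 0.0, 97.6]
wrist_force: [9.6, 1.1, -2.1]
opening: 0.0161
grasp_force: 10.0
```

servo_tool(
  motion=[
    [0,-0.0005,0,0,-1],
  ],
)

```text
time: 35.08
ee_pos: [0.4597, -0.0363, 0.0612]
ee_rot: [179.7, 0.0, 97.6]
wrist_force: [9.5, 0.8, -1.5]
opening: 0.0156
grasp_force: 10.0
```

Run:
```python
from h import *
t=[]
for i in range(5):
    s=arm.read_state();t.append(np.r_[s["ee_pos"],s["wrist_force"],s["wrist_torque"]]); arm.read_camera("top") if i<4 else 0
print(np.round(t,4))
```

```text
[[ 0.4597 -0.0363  0.0612  9.4829  0.8288 -1.4513  0.2125 -2.1647  0.0147]
 [ 0.4596 -0.0363  0.0612  8.3267  1.1055 -1.5083  0.2324 -2.0886 -0.0288]
 [ 0.4597 -0.0363  0.0612  8.0135  1.4626 -1.6875  0.2365 -2.0385  0.024 ]
 [ 0.4597 -0.0363  0.0612  7.7955  1.6224 -1.2261  0.1825 -2.065  -0.0197]
 [ 0.4597 -0.0363  0.0612  8.764   1.5008 -0.5222  0.209  -2.032  -0.0407]]
```

The back-turn was eaten by the play: the drag is still about 9.5 N (press about 8 N). The driver now bears on the other side, so I'll turn another 0.25 rad back.

servo_tool(
  motion=[
    [0,0,0,0,0.2],
    [0,0,0,0,0.2],
    [0,0,0,0,0.2],
    [0,0,-0.04,0,0.2],
    [0,0,-0.06,0,0.2],
  ],
)

```text
time: 35.9
ee_pos: [0.4561, -0.0364, 0.1603]
ee_rot: [-179.8, -0.1, 97.6]
wrist_force: [2.0, -2.0, -0.1]
opening: 0.0507
grasp_force: 0.0
```

servo_tool(
  motion=[
    [0,0,-0.06,0,0.2],
    [0,0,-0.045,0,0.2],
    [0,0.053,0,0,0.2],
    [0,0.053,0,0,0.2],
    [-0.003,0.052,0,0,0.2],
  ],
)

```text
time: 36.52
ee_pos: [0.6109, -0.0199, 0.2649]
ee_rot: [-179.9, 0.1, 97.6]
wrist_force: [0.9, -0.5, 1.2]
opening: 0.0522
grasp_force: 0.0
```

servo_tool(
  motion=[
    [0,0,0,10.4,0.2],
    [0,0,0,10.4,0.2],
    [0,0,0,10.4,0.2],
    [0,0,0,10.4,0.2],
    [0,0,0,10.4,0.2],
  ],
)

```text
time: 37.15
ee_pos: [0.609, -0.0194, 0.265]
ee_rot: [-179.9, 0.1, 45.3]
wrist_force: [0.5, 1.5, 0.1]
opening: 0.0524
grasp_force: 0.0
```

servo_tool(
  motion=[
    [0,0,0,10.4,0.2],
    [0,0,0,10.4,0.2],
    [0,0,0,0,0.2],
    [0,0,0,0,0.2],
  ],
)

```text
time: 37.65
ee_pos: [0.6092, -0.0193, 0.2652]
ee_rot: [180.0, 0.1, 25.1]
wrist_force: [0.2, -0.2, -1.2]
opening: 0.0522
grasp_force: 0.0
```

Run:
```python
from h import *
im=arm.read_camera("scene")
cv2.imwrite("pics/g4.png",cv2.resize(im[170:270,280:400],(720,600),interpolation=2)[:,:,::-1])
```

```text
(no output)
```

View pics/g4.png

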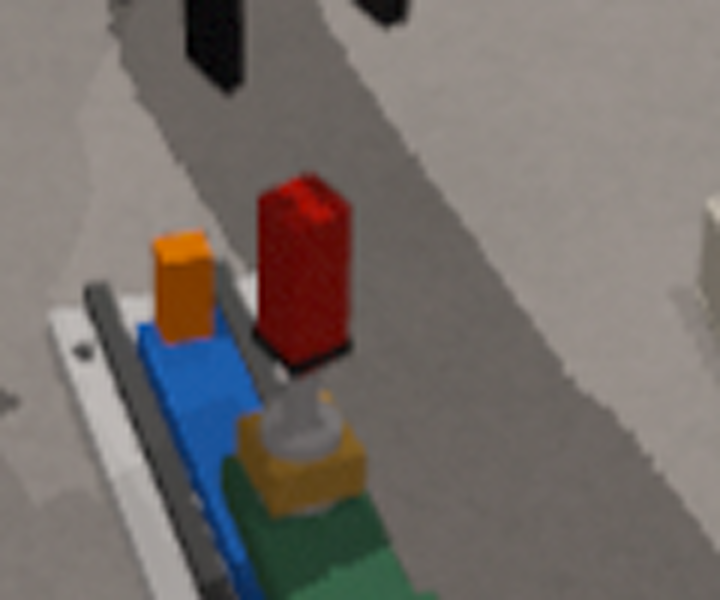

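Run:
```python
from h import *
f=lambda u,v,z:plane("scene",(280+u/6-.4,170+v/6-.4),z)[:2]
def yw(a,b,z):
    d=f(*b,z)-f(*a,z);return np.degrees(np.arctan2(d[1],d[0]))%90,np.linalg.norm(d)
print("head front",yw((270,515),(365,490),.091),"head left top",yw((240,415),(262,475),.109),"front top",yw((262,475),(365,455),.109))
print("handle R",yw((295,370),(352,345),.1455),"L",yw((255,332),(295,370),.1455))
im=arm.read_camera("scene")
m=blobs(im,[15,80,40],[30,255,255],(310,225,350,262))[0]
print(cv2.boundingRect(m));g=cv2.cvtColor(im,cv2.COLOR_RGB2HSV)[230:262,315:346]
for r in g:print(' '.join('%3d'%v if 12<=h<=32 and s>80 else '  .' for h,s,v in r))
```

```text
head front (np.float64(12.209052399943616), np.float64(0.035043174154938656)) head left top (np.float64(4.936005837351868), np.float64(0.031435731135915454)) front top (np.float64(7.220390681478122), np.float64(0.03647420231385089))
handle R (np.float64(24.83953006030113), np.float64(0.023194640179830667)) L (np.float64(25.37825090561412), np.float64(0.023696664599966))
(320, 239, 21, 17)
  .   .   .   .   .   .   .   .   .   .   .   .   .   .   .   .   .   .   .   .   .   .   .   .   .   .   .   .   .   .   .
  .   .   .   .   .   .   .   .   .   .   .   .   .   .   .   .   .   .   .   .   .   .   .   .   .   .   .   .   .   .   .
  .   .   .   .   .   .   .   .   .   .   .   .   .   .   .   .   .   .   .   .   .   .   .   .   .   .   .   .   .   .   .
  .   .   .   .   .   .   .   .   .   .   .   .   .   .   .   .   .   .   .   .   .   .   .   .   .   .   .   .   .   .   .
  .   .   .   .   .   .   .   .   .   .   .   .   .   .   .   .   .   .   .   .   .   .   .   .   .   .   .   .   .   .   .
  .   .   .   .   .   .   .   .   .   .   .   .   .   .   .   .   .   .   . 132   .   . 
[... 2559 characters left out ...]
   .   .   .   .   .   .   .   .   .   .   .   .   .   .   .   .   .   .   .   .
  .   .   .   .   .   .   .   .   .   .   .   .   .   .   .   .   .   .   .   .   .   .   .   .   .   .   .   .   .   .   .
  .   .   .   .   .   .   .   .   .   .   .   .   .   .   .   .   .   .   .   .   .   .   .   .   .   .   .   .   .   .   .
  .   .   .   .   .   .   .   .   .   .   .   .   .   .   .   .   .   .   .   .   .   .   .   .   .   .   .   .   .   .   .
  .   .   .   .   .   .   .   .   .   .   .   .   .   .   .   .   .   .   .   .   .   .   .   .   .   .   .   .   .   .   .
  .   .   .   .   .   .   .   .   .   .   .   .   .   .   .   .   .   .   .   .   .   .   .   .   .   .   .   .   .   .   .
```

The picture shows the driver standing upright. By edge lines, the handle yaw is 25° and the head about 12–15°, so the blade does bear on the back-turn side.

servo_tool(
  motion=[
    [0.005,0.0015,0.03,0,0.2],
    [0,0,0.03,0,0.2],
    [0,0,0.009,0,0.2],
    [0,0,0,0,0.2],
    [0,0,0,0,-1],
  ],
  squeeze=25,
)

```text
time: 38.38
ee_pos: [0.615, -0.0185, 0.1977]
ee_rot: [179.9, -0.0, 24.9]
wrist_force: [-0.4, 0.8, 1.1]
opening: 0.0476
grasp_force: 0.0
```

servo_tool(
  motion=[
    [0,0,0,0,-1],
    [0,0,0,0,-1],
    [0,0,0,0,-1],
    [0,0,0,0,-1],
    [0,0,0,0,-1],
  ],
)

```text
time: 39.0
ee_pos: [0.6145, -0.0185, 0.1967]
ee_rot: [180.0, 0.1, 24.9]
wrist_force: [-0.5, 0.2, 1.7]
opening: 0.0238
grasp_force: 25.0
```

servo_tool(
  motion=[
    [0,0,-0.0003,-7.2,-1],
    [0,0,-0.0003,-7.2,-1],
    [0,0,0,0,-1],
  ],
)

```text
time: 39.38
ee_pos: [0.6146, -0.0184, 0.1973]
ee_rot: [-180.0, 0.0, 39.2]
wrist_force: [-0.7, 0.1, 3.9]
opening: 0.0237
grasp_force: 25.0
```

servo_tool(
  motion=[
    [0,0,0,0,0.2],
    [0,0,0,0,0.2],
    [0,0,0,0,0.2],
    [0,0,-0.01,0,0.2],
    [0,0,-0.03,0,0.2],
  ],
  squeeze=10,
)

```text
time: 40.0
ee_pos: [0.6138, -0.0188, 0.2367]
ee_rot: [-179.9, 0.2, 39.3]
wrist_force: [0.1, -0.6, 0.8]
opening: 0.0518
grasp_force: 0.0
```

servo_tool(
  motion=[
    [0,0,-0.03,-9.7,0.2],
    [0,0,0,-9.7,0.2],
    [0,0,0,-9.7,0.2],
    [0,0,0,-9.7,0.2],
    [0,0,0,-9.7,0.2],
  ],
)

```text
time: 40.62
ee_pos: [0.6146, -0.0185, 0.2678]
ee_rot: [-180.0, 0.1, 88.1]
wrist_force: [0.8, -0.3, 0.9]
opening: 0.0522
grasp_force: 0.0
```

servo_tool(
  motion=[
    [0,0,0,-9.7,0.2],
    [0,-0.052,0,0,0.2],
    [0,-0.052,0,0,0.2],
    [0,-0.052,0,0,0.2],
    [0.003,0,0,0,0.2],
  ],
)

```text
time: 41.25
ee_pos: [0.4634, -0.0377, 0.2698]
ee_rot: [-179.9, 0.5, 97.2]
wrist_force: [-0.2, 0.1, 0.6]
opening: 0.0525
grasp_force: 0.0
```

servo_tool(
  motion=[
    [0,0,0,0,0.2],
    [0,0,0,0,0.2],
  ],
)

```text
time: 41.5
ee_pos: [0.466, -0.0343, 0.2687]
ee_rot: [-180.0, -0.1, 97.7]
wrist_force: [-0.1, -1.0, 0.6]
opening: 0.0519
grasp_force: 0.0
```

servo_tool(
  motion=[
    [-0.001,-0.0065,0.06,0,0.2],
    [0,0,0.06,0,0.2],
    [0,0,0.05,0,0.2],
    [0,0,0.028,0,0.2],
    [0,0,0.008,0,0.2],
  ],
)

```text
time: 42.12
ee_pos: [0.4581, -0.035, 0.0606]
ee_rot: [-179.8, -0.3, 97.7]
wrist_force: [0.0, 0.0, 0.9]
opening: 0.0523
grasp_force: 0.0
```

servo_tool(
  motion=[
    [0,0,0,0,0.2],
    [0,0,0,0,0.2],
    [0,0,0,0,0.2],
  ],
)

```text
time: 42.5
ee_pos: [0.4594, -0.0374, 0.0636]
ee_rot: [180.0, 0.1, 97.5]
wrist_force: [-0.2, -0.5, -1.1]
opening: 0.0521
grasp_force: 0.0
```

servo_tool(
  motion=[
    [0.001,0,0.002,0,0.2],
    [0,0,0,0,-1],
    [0,0,0,0,-1],
    [0,0,0,0,-1],
    [0,0,0,0,-1],
  ],
)

```text
time: 43.12
ee_pos: [0.4586, -0.0362, 0.0607]
ee_rot: [-180.0, 0.0, 97.6]
wrist_force: [0.4, -0.1, -0.6]
opening: 0.0202
grasp_force: 0.0
```

servo_tool(
  motion=[
    [0,0,0,0,-1],
    [0,0,0,0,-1],
  ],
)

```text
time: 43.38
ee_pos: [0.4589, -0.0361, 0.0607]
ee_rot: [180.0, 0.0, 97.6]
wrist_force: [2.5, 0.1, -2.5]
opening: 0.0159
grasp_force: 10.0
```

servo_tool(
  motion=[
    [0,-0.001,0.0004,0,-1],
    [0,-0.001,0,0,-1],
    [0,-0.001,0,0,-1],
  ],
)

```text
time: 43.75
ee_pos: [0.4567, -0.0364, 0.0607]
ee_rot: [179.9, 0.0, 97.6]
wrist_force: [5.8, -0.2, -2.2]
opening: 0.0159
grasp_force: 10.0
```

servo_tool(
  motion=[
    [0,-0.001,0.0002,0,-1],
    [0,-0.001,0,0,-1],
  ],
)

```text
time: 44.0
ee_pos: [0.4551, -0.0366, 0.0607]
ee_rot: [179.9, 0.0, 97.6]
wrist_force: [6.4, 0.6, -1.8]
opening: 0.0154
grasp_force: 10.0
```

servo_tool(
  motion=[
    [0,-0.001,0,0,-1],
    [0,-0.001,0,0,-1],
  ],
)

```text
time: 44.25
ee_pos: [0.4531, -0.0369, 0.0607]
ee_rot: [179.9, 0.0, 97.6]
wrist_force: [6.4, 0.7, -1.9]
opening: 0.0159
grasp_force: 10.0
```

servo_tool(
  motion=[
    [0,-0.001,0,0,-1],
    [0,-0.001,0,0,-1],
  ],
)

```text
time: 44.5
ee_pos: [0.4511, -0.0371, 0.0607]
ee_rot: [179.9, 0.0, 97.6]
wrist_force: [7.5, 2.1, -1.7]
opening: 0.0155
grasp_force: 10.0
```

servo_tool(
  motion=[
    [0,0,0,0,-1],
    [0,0,0,0,-1],
  ],
)

```text
time: 44.75
ee_pos: [0.451, -0.0372, 0.0607]
ee_rot: [179.9, 0.0, 97.6]
wrist_force: [5.7, 1.0, -0.5]
opening: 0.0162
grasp_force: 10.0
```

The tug of about 8 mm drags at about 6–7 N, putting the press near 5 N as wanted. Releasing and backing off.

servo_tool(
  motion=[
    [0,0.001,0,0,0.2],
    [0,0,0,0,0.2],
    [0,0,0,0,0.2],
    [0,0,-0.04,0,0.2],
    [0,0,-0.06,0,0.2],
  ],
)

```text
time: 45.38
ee_pos: [0.4495, -0.0369, 0.1602]
ee_rot: [-179.8, -0.1, 97.6]
wrist_force: [1.0, -1.4, 1.6]
opening: 0.0505
grasp_force: 0.0
```

servo_tool(
  motion=[
    [0,0,-0.05,0,0.2],
    [0,0,-0.04,0,0.2],
    [0,0,0,0,0.2],
    [0,0,0,0,0.2],
    [0,0,0,0,0.2],
  ],
)

```text
time: 46.0
ee_pos: [0.4501, -0.037, 0.249]
ee_rot: [-179.9, -0.1, 97.6]
wrist_force: [0.3, 0.3, -0.7]
opening: 0.0522
grasp_force: 0.0
```

Run:
```python
from h import *
im=arm.read_camera("scene");cv2.imwrite("pics/end.png",im[:,:,::-1])
print(arm.read_state()["ee_pos"])
```

```text
[ 0.45018841 -0.03700034  0.24911629]
```

View pics/end.png

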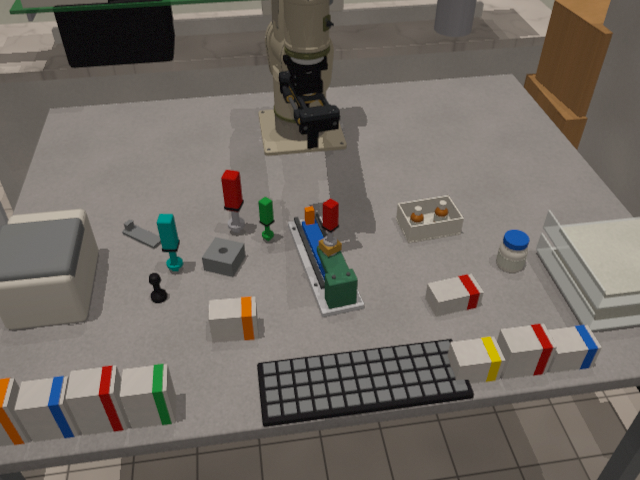

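The driver stands upright in the screw at (330,215), the post has been tugged out to (310,215), and everything else is where it was. Handing in.

```bash
python3 -c "
from bench import arm
print(arm.close_job())"
```

```text
the job is handed in; nothing more can be done
None
```

The job is handed in; no verdict came back. The last 8 mm tug dragged at about 6–7 N (press about 5 N); the block was pulled about 30 mm in all and is still under the foot, with the driver upright in the screw and nothing else moved.

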